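# Stack wafer cartons crosswise in the display tray and shut it

### The arm

A 6-joint arm with a two-finger parallel gripper is mounted at the origin on the work surface. World frame = base frame: x ahead of the robot, y to its left, z up, the work surface at z = 0. Lengths are in m, angles in rad, forces in N, time in s.
With the tool pointing down it reaches from about 0.225 to 0.875 m from the base axis. Payload 3.4 kg.
Tool frame: the origin (TCP) lies at the very end of the fingers, on their centre line; the grasp point (between the pads) lies manip.grip_point_offset behind it (manip.grip_point_offset is the distance from the TCP to the grasp point, in m); z points along the fingers, y is the line along which they close (so a half turn about z gives the same grasp; the last joint's range is limited). The gripper opens to 85 mm and grips with 20 to 120 N. Pads are 22 mm wide; open, the fingers measure 114 mm over their backs; the gripper's body (76 mm by 85 mm) begins 54 mm behind the grasp point. The pads swing forward as they close: fully open they stand 13 mm farther back than shut.
Start: joints at [0.997, 0.276, 1.505, -0, 1.361, -0.121], TCP at [0.252, 0.517, 0.231] pointing down, gripper open.
Joint ranges: [-2.89, 2.89], [-0.75, 2.08], [0.22, 2.7], [-1.18, 4.32], [0.11, 2.71], [-2.7, 2.7]. Speed limits (rad/s): [2.57, 2.57, 3.14, 3.14, 3.14, 3.14].

### API

Orientations are given as a unit quaternion [w, x, y, z].
In Python, from rig import manip gives the robot as it stands.
- The arm moves only by the shell command python3 -m pendant 'ROWS' [FORCE]. ROWS is JSON, a list of rows, each an object of numbers: "jaw": the opening, from -1 (shut) to 1 (fully open); "tx", "ty", "tz": the shift along the world's x, y, z in cm; "ax", "ay", "az": the turn, a rotation vector about the world's x, y, z in degrees. In form: [{"jaw": .., "tx": .., "ty": .., "tz": .., "ax": .., "ay": .., "az": ..}, ...]. A call has 1 to 10 rows; each row is the pose to reach, as a shift and turn from the pose commanded when the call began; what a row does not reach only later rows make up. A row lasts 1/8 s, in which the tool goes at most 62.5 mm and 10.7 degrees, less where a joint would pass 70% of its speed; a pose out of reach is approached as far as the arm can. A call with a gripper value outside its range is refused whole. The fingers move at their own pace and stop on an object; FORCE is the grip in N (left out, the last holds). Time passes only in rows, so rows that repeat a pose let the fingers close. It gives the time, the measured TCP pose, the force, the opening and the grip force at its end, in the units of the state.
- manip.get_state(): the state, without advancing time (a new reading comes with each control period).
- manip.get_image(name): name is "scene" or "side" or "wrist"; returns a dict with "pixels" (384x512x3 uint8, blue, green, red), "depth" (384x512 float32, m along the optical axis (not along the pixel's ray), 0 where there is no reading), "fx", "fy", "cx", "cy" (pixels), "pose" (4x4, takes a point from camera to world coordinates). Camera axes: x right, y down, z forward; pixel columns grow to the right and rows downward; lengths in m; the calibration is good to about 2 mm. The wrist camera is an equidistant fisheye: a pixel r from the principal point sees the ray r / f radians off the axis. A picture is of the moment at which its call begins.
- manip.sign_off(): hands the job in; it is judged then, once.
The state is a dict: "clock": time; "qpos": joint angles; "qd": joint speeds; "effort": joint torques, N m; "position": TCP position; "ee_rot": TCP orientation; "contact_force": force on the tool from outside, world axes, zero at the start; "moment": the same for the moment, N m; "width": finger opening in m; "gripper_force": force on a finger pad.
Only numpy, scipy, OpenCV 4.12 (cv2) and the standard library are available. Lean on these libraries where they do the work, as an engineer would, in place of code of your own. Each camera call takes 0.05 s, during which the arm holds its last target. There are 200 camera calls.

### The job

Draw the tray of the glass case right out and stack the four flat slat-shaped wafer cartons on it crosswise: first the two long ones lengthwise of the tray, side by side with a wide gap between them, each resting on both battens, then the two short ones across the long ones, one straight above each batten; keep both layers square and centred on the tray. Then push the tray fully shut with the stack still in order, without slamming it, and leave the other goods where they stand.

Things in the scene. Friction and masses are not known exactly. Their poses are not given: they have to be found in the camera images.
- tray (a joint): how far the tray is drawn out of the case, m: 0 fully shut, 0.23 at the fully-out stop; it starts part open (0.09 to 0.15). It slides along the -y axis of case as it opens, with about 2 N of friction plus 6 N per m/s, and stays where it is left
- tray_mid (a point): tray point midway between the tops of its two fixed battens, 34 mm above the counter; x across the tray, y along it towards the case, z up. The tray is a pale board 166 wide, 281 long (115 mm inwards, 166 outwards from here), floor 14 mm above the counter, no side walls. The battens run across it (along x), 150 long, 30 wide, 20 high, centred 50 mm either side of this point
- tray_pull (a point): middle of the top edge of the tray's upright dark front board, 58 mm above the counter; board 166 wide, 12 thick, across the tray's outer (-y) end, 160 mm from tray_mid, down to near the counter. Behind it is an 89 mm gap to the nearer batten, where a finger can go in from above to pull; push its outer side to shut
- case: fixed glass case, dark wooden frame, 204 wide (x), 250 deep (y), 116 mm high; origin at the centre of its underside, mouth on its -y side 125 mm away, 180 wide, 108 clear height. Same axes as tray_mid. Tray shut: tray_mid lies 10 mm from the origin towards the mouth, front board's outer face 51 mm proud of the mouth; fully out: 240 mm, the tray's inner end level with the mouth
- long_a: flat slat-shaped wafer carton, pale paper with a thin brown tape line round its middle, 170 x 36 x 24 mm, about 130 g; origin at the centre of its underside, x along its length, z up. It starts lying flat on the counter among the other goods, its length across the robot's view (within about 15 degrees of the y direction)
- long_b: flat slat-shaped wafer carton, pale paper with a thin brown tape line round its middle, 170 x 36 x 24 mm, about 130 g; origin at the centre of its underside, x along its length, z up. It starts lying flat on the counter among the other goods, its length across the robot's view (within about 15 degrees of the y direction)
- short_a: flat slat-shaped wafer carton, pale paper with a thin brown tape line round its middle, 120 x 36 x 24 mm, about 90 g; origin at the centre of its underside, x along its length, z up. It starts lying flat on the counter among the other goods, its length across the robot's view (within about 15 degrees of the y direction)
- short_b: flat slat-shaped wafer carton, pale paper with a thin brown tape line round its middle, 120 x 36 x 24 mm, about 90 g; origin at the centre of its underside, x along its length, z up. It starts lying flat on the counter among the other goods, its length across the robot's view (within about 15 degrees of the y direction)
- flat_tin: squat round tin 84 mm across, 42 mm high, lying among the cartons; bystander, loose, origin at the centre of its underside
- sauce_bottle: tall amber sauce bottle, 60 mm across, 200 mm high, standing at the far side between the cartons and the tray; bystander, loose, origin at the centre of its underside
- milk_can: round can 72 mm across, 85 mm high, near the robot on the right; bystander, loose, origin at the centre of its underside
- paste_can: small round can 54 mm across, 65 mm high, near the robot, between the cartons and the tray; bystander, loose, origin at the centre of its underside
- jam_jar: jar 70 mm across, 100 mm high, beyond the tray; bystander, loose, origin at the centre of its underside
- tea_box: paper tea box, 50 x 110 mm, 70 mm high, beyond the cartons; bystander, loose, origin at the centre of its underside
- fish_tin: squat round tin 84 mm across, 42 mm high, far right, beyond the cartons; bystander, loose, origin at the centre of its underside
There are look-alikes about, which are no part of the job. Leave any blue or purple look-alike of the long_a alone.

How it is judged:
On the way, in this order (a step that is already met when the one before it is completed fails the run):
1. the tray is drawn right out (more than 0.20 m) (value of joint tray above 0.2 m), for 0.1 s.
2. the two long cartons lie lengthwise on both battens, one each side of the middle, released (((x of long_a in the frame of tray_mid between 0.026 and 0.064 m and x of long_b in the frame of tray_mid between -0.064 and -0.026 m) or (x of long_b in the frame of tray_mid between 0.026 and 0.064 m and x of long_a in the frame of tray_mid between -0.064 and -0.026 m)) and y of long_a in the frame of tray_mid between -0.022 and 0.022 m and z of long_a in the frame of tray_mid between -0.006 and 0.006 m and angle between the x axis of each of long_a, long_b and the y axis of tray_mid, either way round below 0.17 rad and angle between each of long_a, long_b's own z axis and vertical below 0.06 rad and contact force between the fingers and long_a below 0.3 N and linear speed of each of long_a, long_b below 0.03 m/s and y of long_b in the frame of tray_mid between -0.022 and 0.022 m and z of long_b in the frame of tray_mid between -0.006 and 0.006 m and contact force between the fingers and long_b below 0.3 N), for 0.2 s.
3. the two short cartons lie across the long ones, one above each batten, released (all of step 2 and ((y of short_a in the frame of tray_mid between 0.033 and 0.068 m and y of short_b in the frame of tray_mid between -0.068 and -0.033 m) or (y of short_b in the frame of tray_mid between 0.033 and 0.068 m and y of short_a in the frame of tray_mid between -0.068 and -0.033 m)) and x of short_a in the frame of tray_mid between -0.022 and 0.022 m and z of short_a in the frame of tray_mid between 0.018 and 0.03 m and angle between the x axis of each of short_a, short_b and the x axis of tray_mid, either way round below 0.17 rad and angle between each of short_a, short_b's own z axis and vertical below 0.06 rad and contact force between the fingers and short_a below 0.3 N and linear speed of each of short_a, short_b below 0.03 m/s and x of short_b in the frame of tray_mid between -0.022 and 0.022 m and z of short_b in the frame of tray_mid between 0.018 and 0.03 m and contact force between the fingers and short_b below 0.3 N), for 0.2 s.
At the end, for the whole second after the job is handed in: Tray shut within 8 mm. Stack flat, square within 0.17 rad, released, at rest: longs on the battens, one 26-64 mm each side of the tray's centre line; shorts on the longs, one 33-68 mm each side of mid-length; each carton centred within 22 mm along its own length; heights within 6 mm (all of step 3 and value of joint tray below 0.008 m); the robot touches nothing.
It fails at once if the tray is slammed (closing faster than 0.35 m/s) (velocity of joint tray below -0.35 m/s).
It fails at once if another article is knocked over or moved more than 40 mm (distance of any of flat_tin, sauce_bottle, milk_can, paste_can, jam_jar, tea_box, fish_tin from where it was at the start of the episode above 0.04 m or angle between any of flat_tin, sauce_bottle, milk_can, paste_can, jam_jar, tea_box, fish_tin's own z axis and vertical above 0.4 rad).
It also fails if it takes over 72 s, if anything falls off the work surface, if the arm or the gripper's body presses on something with over 40 N, if the wrist force passes 120 N, or if a joint passes its speed limit or range.

## Working session

There is one attempt and no reset: what is moved stays moved. The work goes in short steps, Python scripts to look and compute and a shell command to move; the robot and the scene stay as the last step left them, time stands still between calls to the robot, and variables do not carry over. Pictures are saved under pics/ and viewed, at most 10 in all, crops included, and the job is handed in when it is done.

```bash
mkdir -p pics; ls; cat > h.py <<'E'
import numpy as np, cv2
from rig import manip
def grab(n):
    im=manip.get_image(n); np.savez('%s.npz'%n,**{k:np.asarray(v) for k,v in im.items()}); return im
def load(n): return dict(np.load('%s.npz'%n))
def pts(im):
    d=im['depth'];v,u=np.mgrid[:d.shape[0],:d.shape[1]]
    P=np.stack([(u-im['cx'])/im['fx']*d,(v-im['cy'])/im['fy']*d,d],-1)
    return P@im['pose'][:3,:3].T+im['pose'][:3,3]
E
python3 - <<'E'
from h import *
for n in('scene','side'):
    im=grab(n); cv2.imwrite('pics/%s0.png'%n,cv2.resize(im['pixels'],(800,600),interpolation=cv2.INTER_CUBIC)); print(im['pose'].round(3),im['fx'])
print(manip.get_state(),manip.grip_point_offset)
E
```

```text
pics
[[ 0.888  0.314 -0.335  1.145]
 [ 0.459 -0.638  0.619 -1.265]
 [-0.019 -0.703 -0.711  1.401]
 [ 0.     0.     0.     1.   ]] 488.70626351260483
[[ 0.978 -0.115  0.175  0.282]
 [-0.209 -0.479  0.853 -1.202]
 [-0.014 -0.87  -0.492  0.713]
 [ 0.     0.     0.     1.   ]] 411.3046875152639
{'clock': 0.1, 'qpos': array([ 9.97032318e-01,  2.76532299e-01,  1.50603709e+00,  1.00729309e-05,
        1.36068891e+00, -1.20993927e-01]), 'qd': array([ 2.71760041e-04,  7.00075539e-06, -3.36205683e-03, -7.96318852e-04,
        2.56770111e-04,  1.06135571e-03]), 'effort': array([ 2.10289225e-03, -4.17698801e+01, -2.46405208e+01, -2.07029175e-04,
        5.84507347e-03, -5.73663527e-06]), 'position': array([0.25127374, 0.51665586, 0.23051372]), 'ee_rot': array([-2.88152394e-04,  2.24457227e-01,  9.74483586e-01, -7.81400554e-04]), 'contact_force': array([0.26582283, 0.49473432, 1.01516831]), 'moment': array([0.01043136, 0.00162483, 0.05168449]), 'gripper_force': 0.0, 'width': 0.08573181863029841} 0.0187
```

View pics/scene0.png

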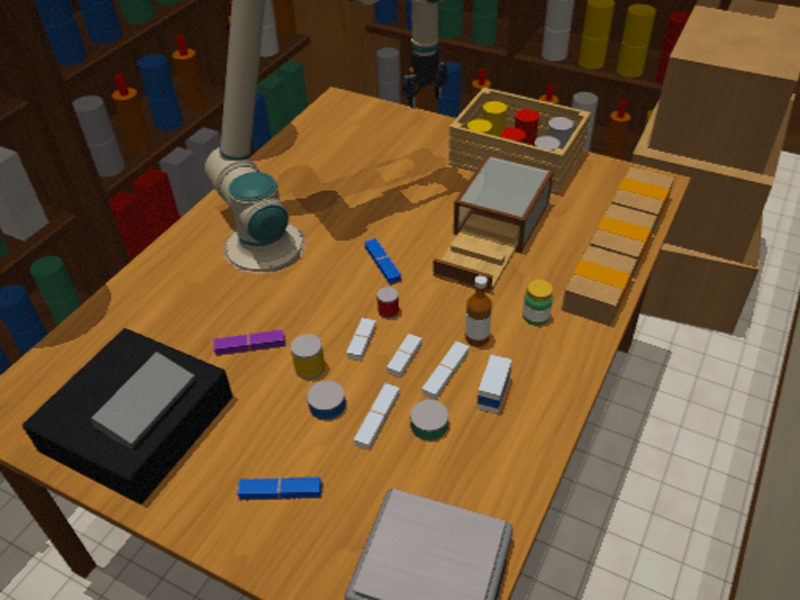

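View pics/side0.png

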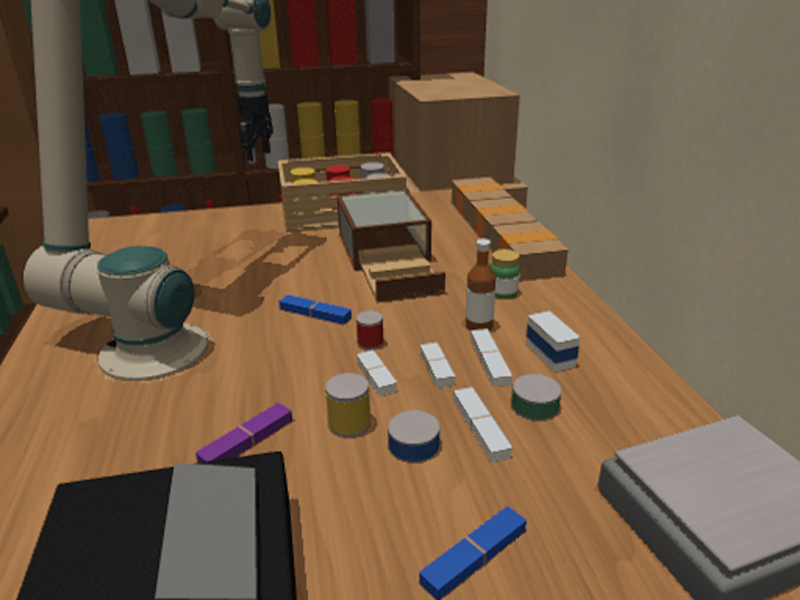

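The scene view shows the white cartons at (362,338) and (404,355) for the short ones, and (445,369) and (377,415) for the long ones. The look-alikes are blue at (382,260) and (280,488), and purple at (249,342); I'll leave those alone. The half-open tray with its dark front is at about (475,255). Next I'll measure positions from depth.

```bash
python3 - <<'E'
from h import *
k=.64
C={'scene':dict(sa=(362,338),sb=(404,355),lb=(445,369),la=(377,415)),'side':dict(sa=(377,371),sb=(437,364),lb=(490,357),la=(482,422))}
for n in C:
    im=load(n);P=pts(im);px=im['pixels'].astype(int)
    for c,(u,v) in C[n].items():
        m=((P[...,2]>.019)&(P[...,2]<.030)).astype(np.uint8)
        _,lab=cv2.connectedComponents(m,connectivity=4)
        l=lab[int(v*k),int(u*k)]; 
        if l==0: print(n,c,'no',P[int(v*k),int(u*k)]);continue
        Q=P[lab==l]; r=cv2.minAreaRect((Q[:,:2]*1000).astype(np.float32)); print(n,c,len(Q),np.round(Q[:,2].mean(),4),[np.round(x,1) for x in r])
    # objects
    O={'scene':dict(front=(470,272),casetop=(505,187),sauce=(480,283),paste=(388,294),milk=(308,343),flat=(327,390),fish=(430,411),tea=(495,370),jam=(539,290)),
       'side':dict(front=(410,287),casetop=(385,208),sauce=(483,245),paste=(370,318),milk=(348,382),flat=(414,425),fish=(536,383),tea=(553,325),jam=(505,258))}[n]
    for c,(u,v) in O.items(): print(n,c,P[int(v*k),int(u*k)].round(3))
    # case & tray
    for nm,(a,b) in dict(casetop=(.106,.126),batten=(.0295,.039),front=(.053,.063)).items():
        m=(P[...,2]>a)&(P[...,2]<b)&(P[...,1]>.02)&(P[...,1]<.6)&(P[...,0]>.2)&(P[...,0]<.9)
        nn,lab,st,_=cv2.connectedComponentsWithStats(m.astype(np.uint8),connectivity=4)
        for i in range(1,nn):
            if st[i,4]>40:
                Q=P[lab==i];r=cv2.minAreaRect((Q[:,:2]*1000).astype(np.float32));print(n,nm,len(Q),Q.mean(0).round(3),[np.round(x,1) for x in r])
E
```

```text
scene sa no [ 0.44335412 -0.21019596  0.03016464]
scene sb 211 0.0235 [array([ 554.8, -200.8]), array([ 37.8, 125.6]), np.float64(3.3)]
scene lb 314 0.0236 [array([ 664.6, -198.5]), array([174.6,  39. ]), np.float64(87.0)]
scene la no [ 0.58407607 -0.38730252  0.0171399 ]
scene front [0.589 0.105 0.046]
scene casetop [0.562 0.407 0.113]
scene sauce [ 0.691 -0.076  0.202]
scene paste [ 0.444 -0.073  0.06 ]
scene milk [ 0.368 -0.321  0.086]
scene flat [ 0.457 -0.39   0.039]
scene fish [ 0.696 -0.346  0.045]
scene tea [ 0.783 -0.193  0.072]
scene jam [0.786 0.073 0.095]
scene casetop 259 [0.487 0.584 0.116] [array([483.5, 583.7]), array([364.,  30.]), np.float64(0.8)]
scene casetop 1609 [0.562 0.395 0.114] [array([558.9, 402.2]), array([207.5, 263.7]), np.float64(1.9)]
scene batten 126 [0.563 0.31  0.033] [array([560.3, 308.1]), array([146.5,  38.2]), np.float64(4.0)]
scene batten 134 [0.576 0.209 0.033] [array([571. , 208.8]), array([138.1,  37.6]), np.float64(3.5)]
side sa 289 0.0218 [array([ 430. , -198.6]), array([ 37. , 120.8]), np.float64(11.0)]
side sb 254 0.0217 [array([ 549.9, 
[... 512 characters left out ...]

side casetop 338 [0.48  0.586 0.116] [array([478.3, 584.5]), array([ 27.2, 357.6]), np.float64(89.3)]
side casetop 1097 [0.553 0.392 0.112] [array([554.5, 406. ]), array([205. , 260.8]), np.float64(2.0)]
side batten 53 [0.393 0.587 0.034] [array([392.4, 586.9]), array([ 22.3, 113.9]), np.float64(86.5)]
side batten 118 [0.557 0.312 0.032] [array([557., 311.]), array([147.3,  40.8]), np.float64(1.2)]
side batten 136 [0.558 0.212 0.032] [array([561.1, 212.3]), array([148.5,  40.8]), np.float64(5.9)]
side batten 107 [0.565 0.099 0.034] [array([564.7,  99. ]), array([163.8,  15.1]), np.float64(0.7)]
side front 78 [0.553 0.101 0.055] [array([552.1, 100.5]), array([138.7,  17.2]), np.float64(2.4)]
```

Measured so far:

| Item | Position (m) | Notes |
|---|---|---|
| Short cartons | (0.430, -0.199) at 11°, (0.552, -0.199) at 2° | sizes check |
| Long cartons | (0.662, -0.197) at -3°, (0.579, -0.385) at 5° | sizes check |
| tray_mid | about (0.561, 0.260) | yaw about 2° |
| Front board top | y ≈ 0.100 | |

I'm moving now, with the fingers shut, to go in behind the front board.

```bash
python3 -m pendant '[{"jaw":-1,"tx":31.2,"ty":-36.7,"tz":2,"az":-62},{"jaw":-1,"tx":31.2,"ty":-36.7,"tz":2,"az":-62},{"jaw":-1,"tx":31.2,"ty":-36.7,"tz":2,"az":-62},{"jaw":-1,"tx":31.2,"ty":-36.7,"tz":2,"az":-62},{"jaw":-1,"tx":31.2,"ty":-36.7,"tz":2,"az":-62},{"jaw":-1,"tx":31.2,"ty":-36.7,"tz":2,"az":-62},{"jaw":-1,"tx":31.2,"ty":-36.7,"tz":2,"az":-62},{"jaw":-1,"tx":31.2,"ty":-36.7,"tz":2,"az":-62},{"jaw":-1,"tx":31.2,"ty":-36.7,"tz":-2,"az":-62},{"jaw":-1,"tx":31.2,"ty":-36.7,"tz":-8,"az":-62}]' 40
python3 - <<'E'
from h import *
im=grab('wrist');cv2.imwrite('pics/w1.png',cv2.resize(im['pixels'],(800,600)));print(im['fx'],im['cx'],im['cy'],im['pose'].round(3))
E
```

```text
297.3186396354542 259.0488201790474 192.66060173382485 [[ 0.437  0.855  0.28   0.179]
 [ 0.899 -0.415 -0.138  0.552]
 [-0.002  0.312 -0.95   0.374]
 [ 0.     0.     0.     1.   ]]invalid input at $[0]: expected keys jaw, tx, ty, tz, ax, ay, az
```

View pics/w1.png

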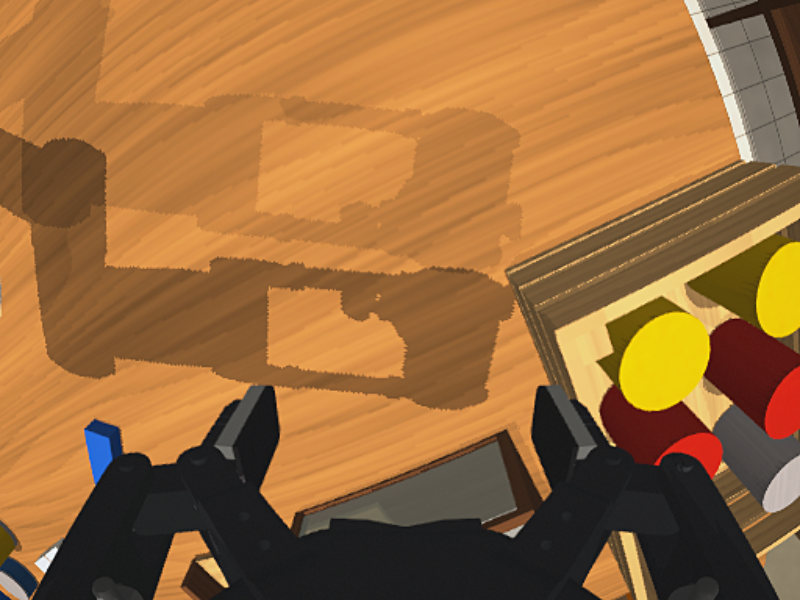

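The call was refused because every key is required, so the arm hasn't moved. The wrist view only shows the start area, with the crate on the right at (680,350) and the case at the bottom.

```bash
python3 -m pendant '[{"jaw":-1,"tx":31.2,"ty":-36.7,"tz":2,"ax":0,"ay":0,"az":-62},{"jaw":-1,"tx":31.2,"ty":-36.7,"tz":2,"ax":0,"ay":0,"az":-62},{"jaw":-1,"tx":31.2,"ty":-36.7,"tz":2,"ax":0,"ay":0,"az":-62},{"jaw":-1,"tx":31.2,"ty":-36.7,"tz":2,"ax":0,"ay":0,"az":-62},{"jaw":-1,"tx":31.2,"ty":-36.7,"tz":2,"ax":0,"ay":0,"az":-62},{"jaw":-1,"tx":31.2,"ty":-36.7,"tz":2,"ax":0,"ay":0,"az":-62},{"jaw":-1,"tx":31.2,"ty":-36.7,"tz":2,"ax":0,"ay":0,"az":-62},{"jaw":-1,"tx":31.2,"ty":-36.7,"tz":2,"ax":0,"ay":0,"az":-62},{"jaw":-1,"tx":31.2,"ty":-36.7,"tz":-2,"ax":0,"ay":0,"az":-62},{"jaw":-1,"tx":31.2,"ty":-36.7,"tz":-8,"ax":0,"ay":0,"az":-62}]' 40
python3 - <<'E'
from h import *
im=grab('wrist');cv2.imwrite('pics/w2.png',cv2.resize(im['pixels'],(800,600)));print(im['pose'].round(3),manip.get_state()['position'])
E
```

```text
clock: 1.4
position: [0.5658, 0.1494, 0.1517]
ee_rot: [0.002, 0.695, 0.719, 0.002]
contact_force: [0.2, 0.7, -0.6]
width: -0.0
gripper_force: 0.0
[[ 0.999  0.031  0.016  0.562]
 [ 0.034 -0.95  -0.311  0.23 ]
 [ 0.006  0.312 -0.95   0.295]
 [ 0.     0.     0.     1.   ]] [0.55822321 0.14862187 0.14207458]
```

View pics/w2.png

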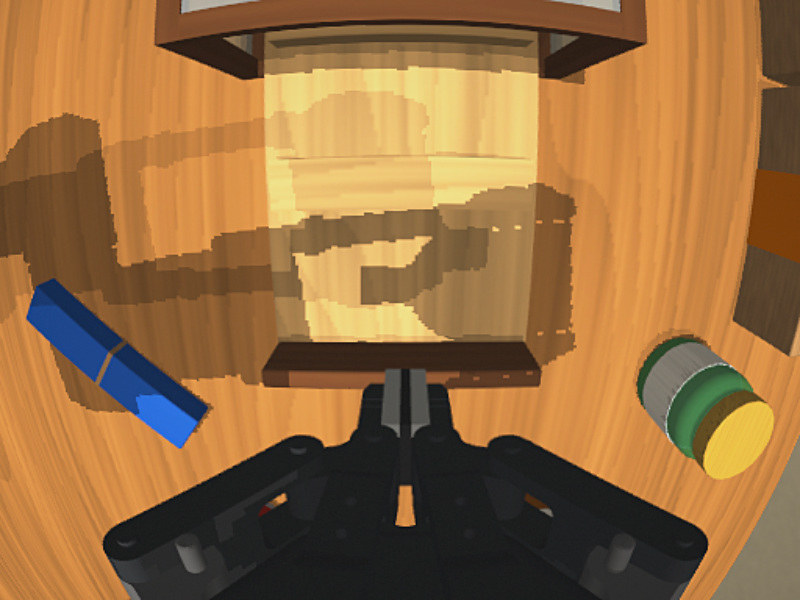

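The wrist view shows the tray at the centre, with the front board's inner top edge running from (285,342) to (523,342). The fingers are shut, centred at x≈406. I'll project those edges to positions.

```bash
cat >> h.py <<'E'
def wpt(im,u,v,z,k=.64):
    dx,dy=u*k-im['cx'],v*k-im['cy'];r=np.hypot(dx,dy);t=r/im['fx']
    d=np.array([dx/r*np.sin(t),dy/r*np.sin(t),np.cos(t)]);d=im['pose'][:3,:3]@d;o=im['pose'][:3,3]
    return (o+d*(z-o[2])/d[2]).round(4)
E
python3 - <<'E'
from h import *
im=load('wrist')
for n,u,v,z in [('frontTL outer',263,372,.058),('frontTR outer',540,372,.058),('innerfoot L',274,342,.014),('innerfoot R',527,342,.014),('nearbatten L?',290,210,.034),('nearbatten R?',525,210,.034),('farbat L',276,158,.034),('farbat R',530,158,.034),('farbat shadow',300,70,.034),('trayL',265,76,.014),('trayR',538,76,.014)]: print(n,wpt(im,u,v,z))
E
```

```text
frontTL outer [0.4841 0.1052 0.058 ]
frontTR outer [0.6471 0.1105 0.058 ]
innerfoot L [0.4795 0.1055 0.014 ]
innerfoot R [0.6502 0.111  0.014 ]
nearbatten L? [0.4988 0.1967 0.034 ]
nearbatten R? [0.6337 0.2014 0.034 ]
farbat L [0.4906 0.2268 0.034 ]
farbat R [0.6344 0.2316 0.034 ]
farbat shadow [0.5035 0.2773 0.034 ]
trayL [0.4771 0.2782 0.014 ]
trayR [0.6426 0.2837 0.014 ]
```

```bash
python3 -m pendant '[{"jaw":-1,"tx":0,"ty":0,"tz":-6,"ax":0,"ay":0,"az":0},{"jaw":-1,"tx":0,"ty":0,"tz":-11.6,"ax":0,"ay":0,"az":0},{"jaw":-1,"tx":0,"ty":-1,"tz":-11.6,"ax":0,"ay":0,"az":0},{"jaw":-1,"tx":0,"ty":-2.5,"tz":-11.6,"ax":0,"ay":0,"az":0},{"jaw":-1,"tx":0,"ty":-4,"tz":-11.6,"ax":0,"ay":0,"az":0},{"jaw":-1,"tx":0.1,"ty":-6,"tz":-11.6,"ax":0,"ay":0,"az":0},{"jaw":-1,"tx":0.2,"ty":-8,"tz":-11.6,"ax":0,"ay":0,"az":0},{"jaw":-1,"tx":0.3,"ty":-9.5,"tz":-11.6,"ax":0,"ay":0,"az":0},{"jaw":-1,"tx":0.3,"ty":-10.5,"tz":-11.6,"ax":0,"ay":0,"az":0},{"jaw":-1,"tx":0.3,"ty":-11.2,"tz":-11.6,"ax":0,"ay":0,"az":0}]'
python3 - <<'E'
from h import *
im=grab('side');P=pts(im);im2=grab('scene');P2=pts(im2)
for n,P in(('side',P),('scene',P2)):
    for nm,(a,b) in dict(batten=(.0295,.039),front=(.05,.061),case=(.106,.126)).items():
        m=(P[...,2]>a)&(P[...,2]<b)&(P[...,1]>-.04)&(P[...,1]<.54)&(P[...,0]>.4)&(P[...,0]<.7)
        nn,lab,st,_=cv2.connectedComponentsWithStats(m.astype(np.uint8),connectivity=4)
        for i in range(1,nn):
            if st[i,4]>40:
                Q=P[lab==i];r=cv2.minAreaRect((Q[:,:2]*1000).astype(np.float32));print(n,nm,len(Q),Q.mean(0).round(3),Q[:,1].min().round(3),[np.round(x,1) for x in r])
E
```

```text
clock: 2.7
position: [0.5666, 0.0374, 0.0352]
ee_rot: [0.0, 0.694, 0.72, 0.0]
contact_force: [0.9, 2.5, 0.6]
width: -0.0001
gripper_force: 1.2
side batten 50 [0.51  0.227 0.032] 0.209 [array([510.6, 226.4]), array([33.8, 52.1]), np.float64(86.9)]
side batten 68 [0.52  0.128 0.032] 0.111 [array([520.6, 129.8]), array([34.1, 65.3]), np.float64(84.4)]
side batten 111 [0.567 0.016 0.034] 0.009 [array([567.1,  14.9]), array([163.8,  12.2]), np.float64(1.4)]
side front 152 [0.566 0.019 0.055] 0.007 [array([566.8,  24.4]), array([164.2,  31. ]), np.float64(3.2)]
side case 808 [0.526 0.398 0.112] 0.275 [array([539.8, 403.9]), array([177.9, 254.7]), np.float64(1.3)]
side case 74 [0.563 0.025 0.117] 0.017 [array([564.6,  25.7]), array([59.5, 16.5]), np.float64(2.9)]
scene batten 85 [0.597 0.227 0.033] 0.209 [array([596.4, 229.2]), array([39.1, 90. ]), np.float64(88.7)]
scene front 108 [0.56  0.017 0.056] 0.005 [array([557.8,  23.8]), array([138.5,  35.9]), np.float64(5.4)]
scene case 1473 [0.57  0.401 0.114] 0.27 [array([558.5, 403.5]), array([209. , 270.2]), np.float64(2.2)]
```

The tray moved about 84 mm, so it is about 0.215 m out. I'll nudge it a little further, back off, lift, and head for long_b, keeping low on the left side of the bottle. I'll grip it 25 mm toward -y so the camera stays clear of the bottle.

```bash
python3 -m pendant '[{"jaw":-1,"tx":0,"ty":-0.7,"tz":0,"ax":0,"ay":0,"az":0},{"jaw":-1,"tx":0,"ty":-0.7,"tz":0,"ax":0,"ay":0,"az":0},{"jaw":-1,"tx":0,"ty":0.8,"tz":2,"ax":0,"ay":0,"az":0},{"jaw":-1,"tx":0,"ty":0.8,"tz":8,"ax":0,"ay":0,"az":-2},{"jaw":0,"tx":0,"ty":-4,"tz":12,"ax":0,"ay":0,"az":-5},{"jaw":1,"tx":0,"ty":-10,"tz":13,"ax":0,"ay":0,"az":-5},{"jaw":1,"tx":0,"ty":-16,"tz":13,"ax":0,"ay":0,"az":-5},{"jaw":1,"tx":1,"ty":-22,"tz":13,"ax":0,"ay":0,"az":-5},{"jaw":1,"tx":5,"ty":-26,"tz":12,"ax":0,"ay":0,"az":-5},{"jaw":1,"tx":9.5,"ty":-26,"tz":10,"ax":0,"ay":0,"az":-5}]' 40
python3 - <<'E'
from h import *
im=grab('wrist');cv2.imwrite('pics/w3.png',cv2.resize(im['pixels'],(800,600)));print(manip.get_state()['position'])
im=grab('side');P=pts(im)
for nm,(a,b) in dict(batten=(.0295,.039)).items():
        m=(P[...,2]>a)&(P[...,2]<b)&(P[...,1]>-.04)&(P[...,1]<.54)&(P[...,0]>.4)&(P[...,0]<.7)
        nn,lab,st,_=cv2.connectedComponentsWithStats(m.astype(np.uint8),connectivity=4)
        for i in range(1,nn):
            if st[i,4]>40:
                Q=P[lab==i];r=cv2.minAreaRect((Q[:,:2]*1000).astype(np.float32));print(nm,len(Q),[np.round(x,1) for x in r])
E
```

```text
clock: 4.05
position: [0.6625, -0.2266, 0.136]
ee_rot: [0.002, 0.727, 0.687, -0.0]
contact_force: [0.5, -0.1, -0.6]
width: 0.0853
gripper_force: 0.0
[ 0.66754431 -0.22401053  0.13104911]
batten 128 [array([560.7, 222.7]), array([ 38.7, 145.2]), np.float64(89.9)]
batten 165 [array([563.5, 122.6]), array([150.4,  38.3]), np.float64(2.5)]
batten 113 [array([568.5,   8.9]), array([164.8,  12.7]), np.float64(2.6)]
```

View pics/w3.png

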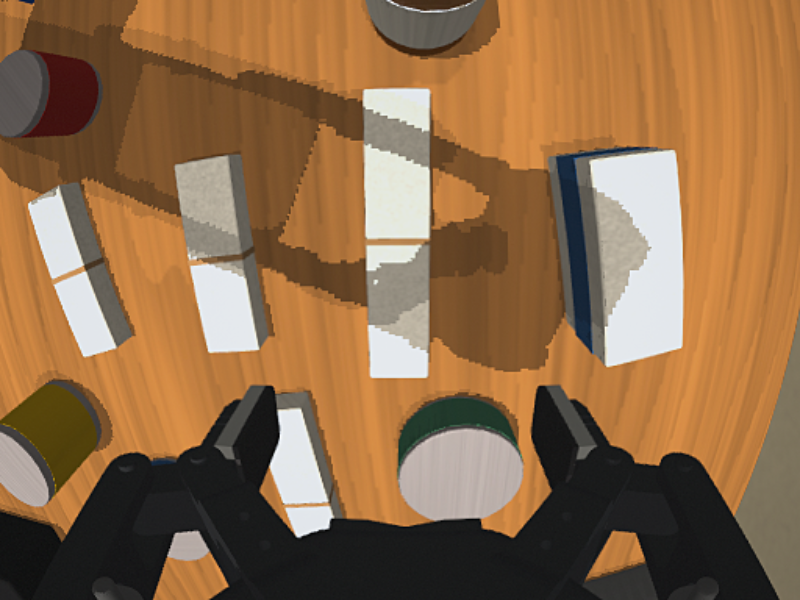

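The wrist view shows long_b with corners at (364,90) and (428,377). short_b is at (220,255), short_a at (78,270), long_a at the bottom at (305,460), and the fish tin at (460,460).

```bash
python3 - <<'E'
from h import *
im=load('wrist')
for n,c in dict(lb=[(364,90),(430,89),(428,377),(371,377)],sb=[(176,164),(240,155),(260,349),(208,352)],sa=[(28,203),(63,184),(117,341),(83,356)]).items():
    Q=np.array([wpt(im,u,v,.024)[:2] for u,v in c]);a=(Q[0]+Q[1]-Q[2]-Q[3])/2
    print(n,Q.mean(0).round(4),np.hypot(*a).round(3),np.hypot(*(Q[0]-Q[1])).round(3),np.degrees(np.arctan2(a[1],a[0])).round(1))
print('fish top',wpt(im,460,460,.042))
E
```

```text
lb [ 0.6604 -0.1955] 0.169 0.035 87.1
sb [ 0.553  -0.1982] 0.119 0.042 89.3
sa [ 0.433  -0.1971] 0.116 0.039 100.8
fish top [ 0.6918 -0.3335  0.042 ]
```

```bash
python3 -m pendant '[{"jaw":1,"tx":-0.1,"ty":0,"tz":-6,"ax":0,"ay":0,"az":0},{"jaw":1,"tx":-0.1,"ty":0,"tz":-11,"ax":0,"ay":0,"az":0},{"jaw":1,"tx":-0.1,"ty":0,"tz":-13.1,"ax":0,"ay":0,"az":0},{"jaw":1,"tx":-0.1,"ty":0,"tz":-13.1,"ax":0,"ay":0,"az":0},{"jaw":-1,"tx":-0.1,"ty":0,"tz":-13.1,"ax":0,"ay":0,"az":0},{"jaw":-1,"tx":-0.1,"ty":0,"tz":-13.1,"ax":0,"ay":0,"az":0},{"jaw":-1,"tx":-0.1,"ty":0,"tz":-13.1,"ax":0,"ay":0,"az":0},{"jaw":-1,"tx":-0.1,"ty":0,"tz":-13.1,"ax":0,"ay":0,"az":0},{"jaw":-1,"tx":-0.1,"ty":0,"tz":-11,"ax":0,"ay":0,"az":0},{"jaw":-1,"tx":-0.1,"ty":0,"tz":-5,"ax":0,"ay":0,"az":0}]' 45
```

```text
clock: 5.4
position: [0.6576, -0.2207, 0.082]
ee_rot: [-0.004, 0.725, 0.689, -0.002]
contact_force: [0.1, 0.1, -0.6]
width: 0.0351
gripper_force: 46.9
```

```bash
python3 -m pendant '[{"jaw":-1,"tx":-5,"ty":0,"tz":3,"ax":0,"ay":0,"az":0},{"jaw":-1,"tx":-10,"ty":3,"tz":6,"ax":0,"ay":0,"az":2},{"jaw":-1,"tx":-10,"ty":9,"tz":6,"ax":0,"ay":0,"az":4.8},{"jaw":-1,"tx":-10,"ty":15,"tz":6,"ax":0,"ay":0,"az":4.8},{"jaw":-1,"tx":-10,"ty":21,"tz":6,"ax":0,"ay":0,"az":4.8},{"jaw":-1,"tx":-10,"ty":27,"tz":6,"ax":0,"ay":0,"az":4.8},{"jaw":-1,"tx":-7,"ty":32,"tz":6,"ax":0,"ay":0,"az":4.8},{"jaw":-1,"tx":-5.2,"ty":36,"tz":4,"ax":0,"ay":0,"az":4.8},{"jaw":-1,"tx":-5.2,"ty":37,"tz":2,"ax":0,"ay":0,"az":4.8},{"jaw":-1,"tx":-5.2,"ty":37,"tz":-1,"ax":0,"ay":0,"az":4.8}]'
python3 -m pendant '[{"jaw":-1,"tx":0,"ty":0,"tz":-2,"ax":0,"ay":0,"az":0},{"jaw":-1,"tx":0,"ty":0,"tz":-3,"ax":0,"ay":0,"az":0},{"jaw":-1,"tx":0,"ty":0,"tz":-3.6,"ax":0,"ay":0,"az":0},{"jaw":-1,"tx":0,"ty":0,"tz":-3.6,"ax":0,"ay":0,"az":0}]'
```

```text
clock: 6.65
position: [0.6091, 0.1496, 0.0751]
ee_rot: [0.001, 0.695, 0.719, 0.001]
contact_force: [0.7, -0.9, -1.4]
width: 0.0353
gripper_force: 46.9
clock: 7.15
position: [0.6092, 0.1481, 0.0403]
ee_rot: [0.001, 0.696, 0.718, 0.001]
contact_force: [0.1, -0.8, -1.2]
width: 0.0348
gripper_force: 46.9
```

```bash
python3 -m pendant '[{"jaw":-1,"tx":0,"ty":0,"tz":-0.1,"ax":0,"ay":0,"az":0},{"jaw":0.5,"tx":0,"ty":0,"tz":-0.1,"ax":0,"ay":0,"az":0},{"jaw":0.5,"tx":0,"ty":0,"tz":-0.1,"ax":0,"ay":0,"az":0},{"jaw":0.5,"tx":0,"ty":0,"tz":3,"ax":0,"ay":0,"az":0},{"jaw":0.5,"tx":0,"ty":-2,"tz":8,"ax":0,"ay":0,"az":0},{"jaw":0.5,"tx":-2,"ty":-8,"tz":9,"ax":0,"ay":0,"az":0},{"jaw":0.5,"tx":-3,"ty":-14,"tz":9,"ax":0,"ay":0,"az":0},{"jaw":0.5,"tx":-3,"ty":-20,"tz":9,"ax":0,"ay":0,"az":1},{"jaw":0.5,"tx":-2.8,"ty":-26,"tz":9,"ax":0,"ay":0,"az":2},{"jaw":0.5,"tx":-2.8,"ty":-32,"tz":9,"ax":0,"ay":0,"az":3}]'
python3 -m pendant '[{"jaw":0.5,"tx":0,"ty":-6,"tz":0,"ax":0,"ay":0,"az":0},{"jaw":0.5,"tx":0,"ty":-12,"tz":0,"ax":0,"ay":0,"az":0},{"jaw":0.5,"tx":0,"ty":-17,"tz":0,"ax":0,"ay":0,"az":0},{"jaw":0.5,"tx":0,"ty":-20,"tz":0,"ax":0,"ay":0,"az":0},{"jaw":0.5,"tx":0,"ty":-21.2,"tz":0,"ax":0,"ay":0,"az":0},{"jaw":0.5,"tx":0,"ty":-21.2,"tz":0,"ax":0,"ay":0,"az":0}]'
python3 - <<'E'
from h import *
im=grab('wrist');cv2.imwrite('pics/w4.png',cv2.resize(im['pixels'],(800,600)));print(manip.get_state()['position'])
E
```

```text
clock: 8.4
position: [0.5806, -0.1739, 0.1295]
ee_rot: [0.0, 0.676, 0.737, 0.0]
contact_force: [1.4, 0.0, -0.2]
width: 0.0641
gripper_force: 0.0
clock: 9.15
position: [0.5804, -0.3838, 0.129]
ee_rot: [-0.0, 0.677, 0.736, 0.0]
contact_force: [-0.6, 1.4, 0.7]
width: 0.0641
gripper_force: 0.0
[ 0.58047077 -0.38279789  0.12906897]
```

View pics/w4.png

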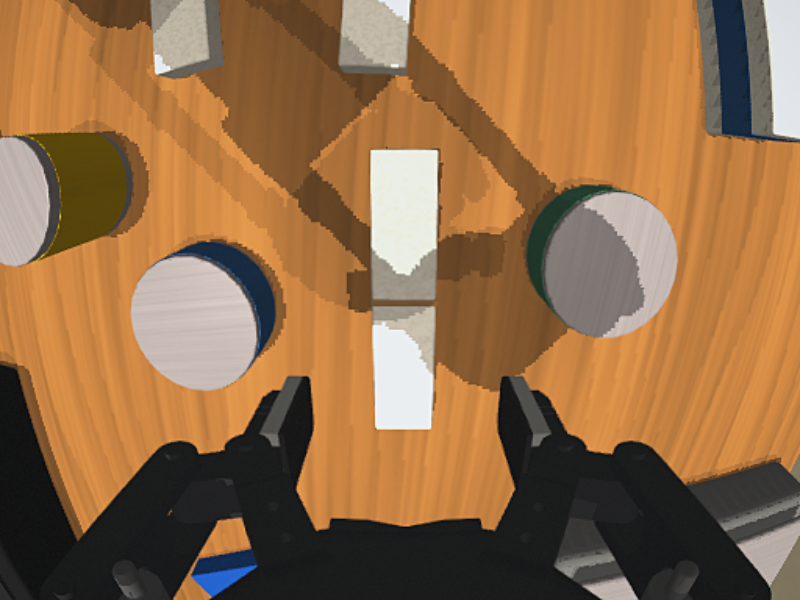

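The wrist view shows long_a centred between the fingers, at (371,150) to (433,429) with its tape at row 302. Both tins are clear. I'm gripping it.

```bash
python3 - <<'E'
from h import *
im=load('wrist');Q=np.array([wpt(im,u,v,.024)[:2] for u,v in [(371,151),(438,150),(433,429),(376,429)]]);a=(Q[0]+Q[1]-Q[2]-Q[3])/2
print(Q.mean(0),np.hypot(*a),np.degrees(np.arctan2(a[1],a[0])))
E
python3 -m pendant '[{"jaw":0.5,"tx":0,"ty":0,"tz":-6,"ax":0,"ay":0,"az":0},{"jaw":0.5,"tx":0,"ty":0,"tz":-11,"ax":0,"ay":0,"az":0},{"jaw":0.5,"tx":0,"ty":0,"tz":-12.4,"ax":0,"ay":0,"az":0},{"jaw":0.5,"tx":0,"ty":0,"tz":-12.4,"ax":0,"ay":0,"az":0},{"jaw":-1,"tx":0,"ty":0,"tz":-12.4,"ax":0,"ay":0,"az":0},{"jaw":-1,"tx":0,"ty":0,"tz":-12.4,"ax":0,"ay":0,"az":0},{"jaw":-1,"tx":0,"ty":0,"tz":-12.4,"ax":0,"ay":0,"az":0},{"jaw":-1,"tx":0,"ty":0,"tz":-10,"ax":0,"ay":0,"az":0},{"jaw":-1,"tx":0,"ty":2,"tz":-4,"ax":0,"ay":0,"az":0},{"jaw":-1,"tx":0,"ty":6,"tz":1,"ax":0,"ay":0,"az":0}]' 45
```

```text
[ 0.58015 -0.38625] 0.16919692668603642 94.8142612923217
clock: 10.45
position: [0.5809, -0.3265, 0.1397]
ee_rot: [0.001, 0.677, 0.736, 0.0]
contact_force: [0.8, 0.7, -1.6]
width: 0.0348
gripper_force: 46.6
```

```bash
python3 -m pendant '[{"jaw":-1,"tx":-1,"ty":6,"tz":0,"ax":0,"ay":0,"az":-1},{"jaw":-1,"tx":-2,"ty":12,"tz":0,"ax":0,"ay":0,"az":-2.9},{"jaw":-1,"tx":-3,"ty":18,"tz":0,"ax":0,"ay":0,"az":-2.9},{"jaw":-1,"tx":-4,"ty":24,"tz":0,"ax":0,"ay":0,"az":-2.9},{"jaw":-1,"tx":-5,"ty":30,"tz":0,"ax":0,"ay":0,"az":-2.9},{"jaw":-1,"tx":-6.3,"ty":36,"tz":0,"ax":0,"ay":0,"az":-2.9},{"jaw":-1,"tx":-6.3,"ty":42,"tz":-1,"ax":0,"ay":0,"az":-2.9},{"jaw":-1,"tx":-6.3,"ty":47,"tz":-2,"ax":0,"ay":0,"az":-2.9},{"jaw":-1,"tx":-6.3,"ty":49.6,"tz":-5,"ax":0,"ay":0,"az":-2.9},{"jaw":-1,"tx":-6.3,"ty":49.6,"tz":-8,"ax":0,"ay":0,"az":-2.9}]'
python3 -m pendant '[{"jaw":-1,"tx":0,"ty":0,"tz":-1.4,"ax":0,"ay":0,"az":0},{"jaw":-1,"tx":0,"ty":0,"tz":-2,"ax":0,"ay":0,"az":0},{"jaw":-1,"tx":0,"ty":0,"tz":-2.1,"ax":0,"ay":0,"az":0},{"jaw":0.4,"tx":0,"ty":0,"tz":-2.1,"ax":0,"ay":0,"az":0},{"jaw":0.4,"tx":0,"ty":0,"tz":-2.1,"ax":0,"ay":0,"az":0},{"jaw":0.4,"tx":0,"ty":0,"tz":1,"ax":0,"ay":0,"az":0},{"jaw":0.4,"tx":0,"ty":0,"tz":7,"ax":0,"ay":0,"az":0},{"jaw":0.4,"tx":1,"ty":-5,"tz":10,"ax":0,"ay":0,"az":0},{"jaw":0.4,"tx":2,"ty":-10,"tz":10,"ax":0,"ay":0,"az":0},{"jaw":0.4,"tx":4,"ty":-12,"tz":10,"ax":0,"ay":0,"az":0}]'
python3 - <<'E'
from h import *
im=grab('wrist');cv2.imwrite('pics/w5.png',cv2.resize(im['pixels'],(800,600)));print(manip.get_state()['position'])
E
```

```text
clock: 11.7
position: [0.5179, 0.173, 0.0577]
ee_rot: [0.001, 0.694, 0.72, 0.001]
contact_force: [0.9, -0.9, -1.4]
width: 0.0348
gripper_force: 46.5
clock: 12.95
position: [0.5578, 0.0483, 0.1582]
ee_rot: [0.0, 0.696, 0.718, 0.0]
contact_force: [-0.1, 0.0, -0.3]
width: 0.0597
gripper_force: 0.0
[0.5617614  0.04645489 0.15778722]
```

View pics/w5.png

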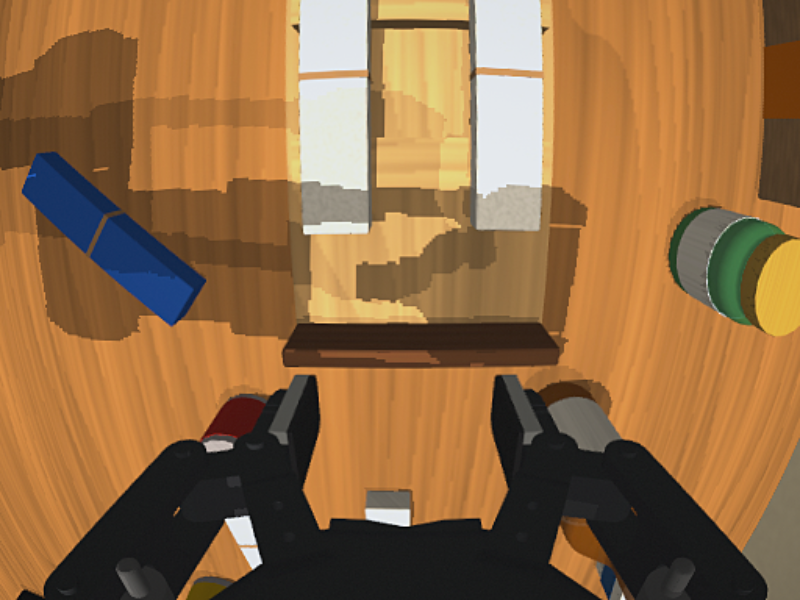

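The wrist view shows both long cartons lying parallel on the battens, with tape lines at (335,74) and (508,72) and a wide gap between them. Measuring them now against the tray.

```bash
python3 - <<'E'
from h import *
im=load('wrist')
A=[wpt(im,298,77,.058),wpt(im,371,74,.058),wpt(im,471,72,.058),wpt(im,543,76,.058)]
print('tape edges',*A)
print('near corners',wpt(im,303,222,.058),wpt(im,368,221,.058),wpt(im,477,217,.058),wpt(im,541,217,.058))
L,R=wpt(im,283,349,.058),wpt(im,560,347,.058);print('front outer',L,R)
print('tray edges at inner foot',wpt(im,303,323,.014)if 0 else '',wpt(im,297,300,.014),wpt(im,547,300,.014),wpt(im,293,150,.014),wpt(im,551,150,.014))
print('batten nr', wpt(im,420,138,.034),wpt(im,420,177,.034),'far',wpt(im,420,23,.034))
E
```

```text
tape edges [0.4982 0.1692 0.058 ] [0.5364 0.1701 0.058 ] [0.5877 0.1735 0.058 ] [0.6263 0.1753 0.058 ]
near corners [0.5017 0.0913 0.058 ] [0.5368 0.0923 0.058 ] [0.5944 0.0966 0.058 ] [0.6297 0.0986 0.058 ]
front outer [0.4871 0.0166 0.058 ] [0.6509 0.0226 0.058 ]
tray edges at inner foot  [0.4867 0.0324 0.014 ] [0.6536 0.0377 0.014 ] [0.4858 0.1302 0.014 ] [0.6467 0.1366 0.014 ]
batten nr [0.5634 0.1377 0.034 ] [0.5642 0.1152 0.034 ] far [0.5612 0.2059 0.034 ]
```

The longs are centred within about 2 mm: tray_mid is about (0.563, 0.1725) with yaw 1.9°, and the longs are at x ±45 mm. Now short_b.

```bash
python3 -m pendant '[{"jaw":0.5,"tx":-0.2,"ty":-6,"tz":-1,"ax":0,"ay":0,"az":-1},{"jaw":0.5,"tx":-0.6,"ty":-12,"tz":-2,"ax":0,"ay":0,"az":-1},{"jaw":0.5,"tx":-0.6,"ty":-18,"tz":-3,"ax":0,"ay":0,"az":-1},{"jaw":0.5,"tx":-0.6,"ty":-23,"tz":-5,"ax":0,"ay":0,"az":-1},{"jaw":0.5,"tx":-0.6,"ty":-25,"tz":-9,"ax":0,"ay":0,"az":-1},{"jaw":0.5,"tx":-0.6,"ty":-25,"tz":-13,"ax":0,"ay":0,"az":-1},{"jaw":0.5,"tx":-0.6,"ty":-25,"tz":-15.4,"ax":0,"ay":0,"az":-1},{"jaw":0.5,"tx":-0.6,"ty":-25,"tz":-15.4,"ax":0,"ay":0,"az":-1},{"jaw":-1,"tx":-0.6,"ty":-25,"tz":-15.4,"ax":0,"ay":0,"az":-1},{"jaw":-1,"tx":-0.6,"ty":-25,"tz":-15.4,"ax":0,"ay":0,"az":-1}]' 45
python3 -m pendant '[{"jaw":-1,"tx":0,"ty":0,"tz":0,"ax":0,"ay":0,"az":0},{"jaw":-1,"tx":0,"ty":0,"tz":3,"ax":0,"ay":0,"az":0},{"jaw":-1,"tx":0,"ty":0,"tz":9,"ax":0,"ay":0,"az":0},{"jaw":-1,"tx":0,"ty":4,"tz":13,"ax":0,"ay":0,"az":8}]'
```

```text
clock: 14.25
position: [0.5531, -0.1997, 0.0052]
ee_rot: [0.002, 0.701, 0.713, 0.001]
contact_force: [-0.4, 0.1, -0.3]
width: 0.0349
gripper_force: 46.0
clock: 14.75
position: [0.5531, -0.1614, 0.1366]
ee_rot: [0.003, 0.649, 0.76, 0.0]
contact_force: [0.4, 0.2, -1.1]
width: 0.0351
gripper_force: 46.2
```

```bash
python3 -m pendant '[{"jaw":-1,"tx":0.2,"ty":5,"tz":0,"ax":0,"ay":0,"az":10},{"jaw":-1,"tx":0.4,"ty":10,"tz":0,"ax":0,"ay":0,"az":20},{"jaw":-1,"tx":0.6,"ty":15,"tz":0,"ax":0,"ay":0,"az":30},{"jaw":-1,"tx":0.9,"ty":20,"tz":0,"ax":0,"ay":0,"az":40},{"jaw":-1,"tx":0.9,"ty":25,"tz":0,"ax":0,"ay":0,"az":50},{"jaw":-1,"tx":0.9,"ty":30,"tz":0,"ax":0,"ay":0,"az":60},{"jaw":-1,"tx":0.9,"ty":34,"tz":0,"ax":0,"ay":0,"az":70},{"jaw":-1,"tx":0.9,"ty":37,"tz":0,"ax":0,"ay":0,"az":80},{"jaw":-1,"tx":0.9,"ty":38,"tz":-2,"ax":0,"ay":0,"az":82.9},{"jaw":-1,"tx":0.9,"ty":38,"tz":-5,"ax":0,"ay":0,"az":82.9}]'
python3 -m pendant '[{"jaw":-1,"tx":0,"ty":0,"tz":-1.4,"ax":0,"ay":0,"az":0},{"jaw":-1,"tx":0,"ty":0,"tz":-2.1,"ax":0,"ay":0,"az":0},{"jaw":-1,"tx":0,"ty":0,"tz":-2.2,"ax":0,"ay":0,"az":0},{"jaw":-1,"tx":0,"ty":0,"tz":-2.2,"ax":0,"ay":0,"az":0}]'
```

```text
clock: 16.0
position: [0.5613, 0.2222, 0.0845]
ee_rot: [0.002, -0.017, 1.0, 0.001]
contact_force: [0.7, -0.2, -0.9]
width: 0.035
gripper_force: 46.1
clock: 16.5
position: [0.561, 0.2206, 0.0629]
ee_rot: [0.001, -0.016, 1.0, 0.0]
contact_force: [-1.6, -1.3, 5.1]
width: 0.0351
gripper_force: 46.7
```

```bash
python3 -m pendant '[{"jaw":0.3,"tx":0,"ty":0,"tz":0,"ax":0,"ay":0,"az":0},{"jaw":0.3,"tx":0,"ty":0,"tz":0,"ax":0,"ay":0,"az":0},{"jaw":0.3,"tx":0,"ty":0,"tz":2.5,"ax":0,"ay":0,"az":0},{"jaw":0.4,"tx":0,"ty":0,"tz":7,"ax":0,"ay":0,"az":-5},{"jaw":0.4,"tx":-2,"ty":-5,"tz":8,"ax":0,"ay":0,"az":-15},{"jaw":0.4,"tx":-4,"ty":-11,"tz":8,"ax":0,"ay":0,"az":-25},{"jaw":0.4,"tx":-6,"ty":-16,"tz":8,"ax":0,"ay":0,"az":-35},{"jaw":0.4,"tx":-8,"ty":-22,"tz":8,"ax":0,"ay":0,"az":-45},{"jaw":0.4,"tx":-10,"ty":-27,"tz":8,"ax":0,"ay":0,"az":-55},{"jaw":0.4,"tx":-12,"ty":-33,"tz":8,"ax":0,"ay":0,"az":-65}]'
python3 -m pendant '[{"jaw":0.5,"tx":-0.9,"ty":-5,"tz":0,"ax":0,"ay":0,"az":-8},{"jaw":0.5,"tx":-0.9,"ty":-9,"tz":-1,"ax":0,"ay":0,"az":-16},{"jaw":0.5,"tx":-0.9,"ty":-9,"tz":-1,"ax":0,"ay":0,"az":-16},{"jaw":0.5,"tx":-0.9,"ty":-9,"tz":-1,"ax":0,"ay":0,"az":-16}]'
python3 - <<'E'
from h import *
im=grab('wrist');cv2.imwrite('pics/w6.png',cv2.resize(im['pixels'],(800,600)));print(manip.get_state()['position'])
E
```

```text
clock: 17.75
position: [0.4403, -0.1101, 0.1418]
ee_rot: [0.001, 0.526, 0.851, 0.0]
contact_force: [1.1, -0.6, 0.9]
width: 0.0594
gripper_force: 0.0
clock: 18.25
position: [0.4316, -0.1982, 0.1314]
ee_rot: [-0.0, 0.637, 0.771, 0.0]
contact_force: [0.5, 0.6, 0.1]
width: 0.064
gripper_force: 0.0
[ 0.43166289 -0.19778878  0.13154183]
```

View pics/w6.png

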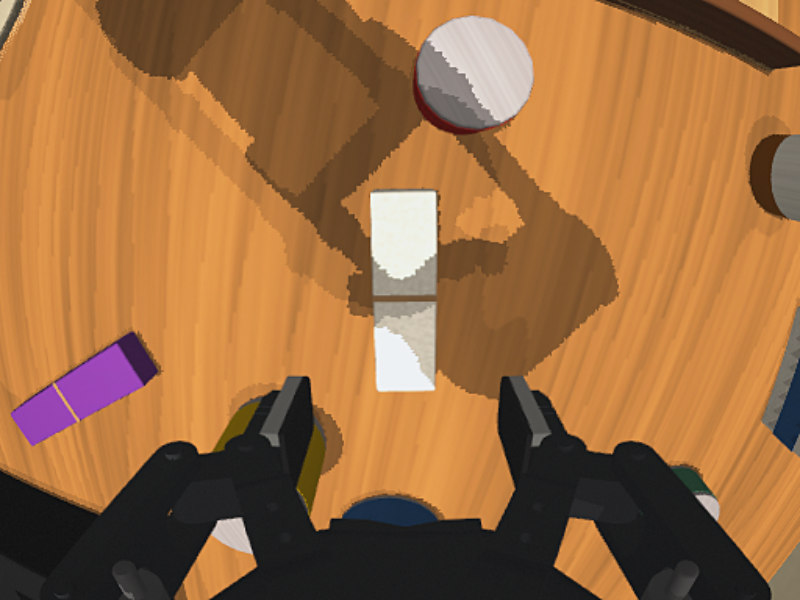

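The wrist view shows short_a centred and square between the fingers, with its tape at (405,298) and nothing in the way. I'm gripping it and lifting.

```bash
python3 -m pendant '[{"jaw":0.5,"tx":0,"ty":0,"tz":-6,"ax":0,"ay":0,"az":0},{"jaw":0.5,"tx":0,"ty":0,"tz":-11,"ax":0,"ay":0,"az":0},{"jaw":0.5,"tx":0,"ty":0,"tz":-12.8,"ax":0,"ay":0,"az":0},{"jaw":0.5,"tx":0,"ty":0,"tz":-12.8,"ax":0,"ay":0,"az":0},{"jaw":-1,"tx":0,"ty":0,"tz":-12.8,"ax":0,"ay":0,"az":0},{"jaw":-1,"tx":0,"ty":0,"tz":-12.8,"ax":0,"ay":0,"az":0},{"jaw":-1,"tx":0,"ty":0,"tz":-12.8,"ax":0,"ay":0,"az":0},{"jaw":-1,"tx":0,"ty":0,"tz":-10,"ax":0,"ay":0,"az":0},{"jaw":-1,"tx":0,"ty":0,"tz":-4,"ax":0,"ay":0,"az":0},{"jaw":-1,"tx":0,"ty":0,"tz":1,"ax":0,"ay":0,"az":0}]' 45
```

```text
clock: 19.55
position: [0.4318, -0.1987, 0.1438]
ee_rot: [0.001, 0.637, 0.771, 0.0]
contact_force: [1.0, -1.1, 0.3]
width: 0.0348
gripper_force: 46.2
```

```bash
python3 -m pendant '[{"jaw":-1,"tx":2,"ty":4,"tz":0,"ax":0,"ay":0,"az":10},{"jaw":-1,"tx":4,"ty":8,"tz":0,"ax":0,"ay":0,"az":20},{"jaw":-1,"tx":6,"ty":12,"tz":0,"ax":0,"ay":0,"az":30},{"jaw":-1,"tx":8,"ty":16,"tz":0,"ax":0,"ay":0,"az":40},{"jaw":-1,"tx":10,"ty":21,"tz":0,"ax":0,"ay":0,"az":50},{"jaw":-1,"tx":12,"ty":26,"tz":0,"ax":0,"ay":0,"az":60},{"jaw":-1,"tx":13.3,"ty":30,"tz":0,"ax":0,"ay":0,"az":70},{"jaw":-1,"tx":13.3,"ty":32,"tz":0,"ax":0,"ay":0,"az":80},{"jaw":-1,"tx":13.3,"ty":32,"tz":-2,"ax":0,"ay":0,"az":81.1},{"jaw":-1,"tx":13.3,"ty":32,"tz":-5.5,"ax":0,"ay":0,"az":81.1}]'
python3 -m pendant '[{"jaw":-1,"tx":0,"ty":0,"tz":-1.8,"ax":0,"ay":0,"az":0},{"jaw":-1,"tx":0,"ty":0,"tz":-2.4,"ax":0,"ay":0,"az":0},{"jaw":-1,"tx":0,"ty":0,"tz":-2.5,"ax":0,"ay":0,"az":0},{"jaw":-1,"tx":0,"ty":0,"tz":-2.5,"ax":0,"ay":0,"az":0},{"jaw":0.3,"tx":0,"ty":0,"tz":-2.5,"ax":0,"ay":0,"az":0},{"jaw":0.3,"tx":0,"ty":0,"tz":-2.5,"ax":0,"ay":0,"az":0},{"jaw":0.3,"tx":0,"ty":0,"tz":0,"ax":0,"ay":0,"az":0},{"jaw":0.3,"tx":0,"ty":0,"tz":5,"ax":0,"ay":0,"az":0},{"jaw":0,"tx":0,"ty":-5,"tz":8,"ax":0,"ay":0,"az":-10},{"jaw":-1,"tx":0,"ty":-11,"tz":8,"ax":0,"ay":0,"az":-20}]'
```

```text
clock: 20.8
position: [0.5661, 0.122, 0.0876]
ee_rot: [0.002, -0.018, 1.0, 0.0]
contact_force: [-0.4, -0.5, -1.0]
width: 0.0347
gripper_force: 46.2
clock: 22.05
position: [0.5673, 0.0109, 0.1698]
ee_rot: [0.004, 0.158, 0.987, 0.0]
contact_force: [1.2, -0.5, -0.0]
width: 0.0256
gripper_force: 0.0
```

```bash
python3 -m pendant '[{"jaw":-1,"tx":0,"ty":-2,"tz":0,"ax":0,"ay":0,"az":-10},{"jaw":-1,"tx":0,"ty":-4,"tz":0,"ax":0,"ay":0,"az":-20},{"jaw":-1,"tx":0,"ty":-6,"tz":0,"ax":0,"ay":0,"az":-30},{"jaw":-1,"tx":0,"ty":-6,"tz":0,"ax":0,"ay":0,"az":-40},{"jaw":-1,"tx":0,"ty":-6,"tz":0,"ax":0,"ay":0,"az":-50},{"jaw":-1,"tx":0,"ty":-6,"tz":0,"ax":0,"ay":0,"az":-60},{"jaw":-1,"tx":0,"ty":-6,"tz":0,"ax":0,"ay":0,"az":-70},{"jaw":-1,"tx":0,"ty":-6,"tz":0,"ax":0,"ay":0,"az":-70},{"jaw":-1,"tx":0,"ty":-6,"tz":0,"ax":0,"ay":0,"az":-70}]'
python3 - <<'E'
from h import *
im=grab('side');cv2.imwrite('pics/s7.png',cv2.resize(im['pixels'][120:216,210:310],(800,600),interpolation=cv2.INTER_CUBIC))
im=grab('wrist');cv2.imwrite('pics/w7.png',cv2.resize(im['pixels'],(800,600)))
for n in('side','scene'):
    P=pts(grab(n)); m=(P[...,2]>.077)&(P[...,2]<.09)&(P[...,1]>.0)&(P[...,1]<.27)&(P[...,0]>.45)&(P[...,0]<.7)
    nn,lab,st,_=cv2.connectedComponentsWithStats(m.astype(np.uint8),connectivity=4)
    for i in range(1,nn):
        if st[i,4]>40:
            Q=P[lab==i];r=cv2.minAreaRect((Q[:,:2]*1000).astype(np.float32));print(n,len(Q),Q[:,2].mean().round(4),[np.round(x,1) for x in r])
E
```

```text
clock: 23.18
position: [0.5649, -0.0486, 0.1665]
ee_rot: [0.0, 0.694, 0.72, 0.0]
contact_force: [-0.1, 0.2, 0.0]
width: -0.0001
gripper_force: 0.0
side 121 0.0795 [array([555.3, 219.3]), array([111.7,  44.3]), np.float64(4.7)]
side 138 0.0795 [array([563.2, 120.7]), array([118.4,  41.8]), np.float64(5.4)]
scene 110 0.0815 [array([552.5, 216.9]), array([42.8, 98.9]), np.float64(89.3)]
scene 103 0.0811 [array([587.6, 118.8]), array([80.1, 43.2]), np.float64(3.5)]
```

View pics/w7.png

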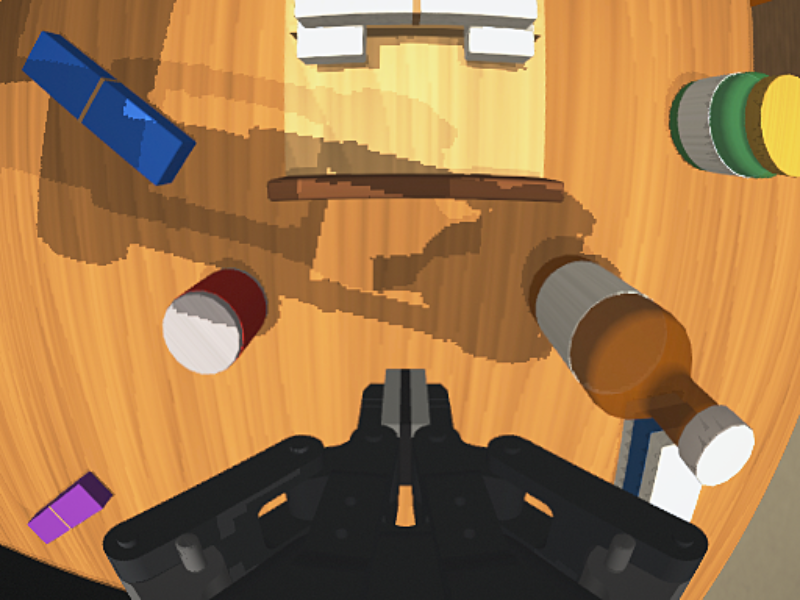

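The wrist view shows both shorts lying level across the longs at (415,10), the front board at (415,188), and the bottle at (630,350), to the right of the fingers. The stack is good: depth puts the shorts' tops at about 81 mm and near tray y ±50. I'll lower the fingers in front of the board, slightly left, and push gently.

```bash
python3 -m pendant '[{"jaw":-1,"tx":-1.2,"ty":1.6,"tz":0,"ax":0,"ay":0,"az":0},{"jaw":-1,"tx":-1.2,"ty":1.6,"tz":-5,"ax":0,"ay":0,"az":0},{"jaw":-1,"tx":-1.2,"ty":1.6,"tz":-10,"ax":0,"ay":0,"az":0},{"jaw":-1,"tx":-1.2,"ty":1.6,"tz":-13.3,"ax":0,"ay":0,"az":0},{"jaw":-1,"tx":-1.2,"ty":2.6,"tz":-13.3,"ax":0,"ay":0,"az":0},{"jaw":-1,"tx":-1.2,"ty":3.6,"tz":-13.3,"ax":0,"ay":0,"az":0},{"jaw":-1,"tx":-1.2,"ty":4.2,"tz":-13.3,"ax":0,"ay":0,"az":0},{"jaw":-1,"tx":-1.2,"ty":4.8,"tz":-13.3,"ax":0,"ay":0,"az":0},{"jaw":-1,"tx":-1.2,"ty":5.6,"tz":-13.3,"ax":0,"ay":0,"az":0},{"jaw":-1,"tx":-1.2,"ty":6.6,"tz":-13.3,"ax":0,"ay":0,"az":0}]'
python3 -m pendant '[{"jaw":-1,"tx":-0.1,"ty":1.1,"tz":0,"ax":0,"ay":0,"az":0},{"jaw":-1,"tx":-0.1,"ty":2.3,"tz":0,"ax":0,"ay":0,"az":0},{"jaw":-1,"tx":-0.1,"ty":3.5,"tz":0,"ax":0,"ay":0,"az":0},{"jaw":-1,"tx":-0.2,"ty":4.7,"tz":0,"ax":0,"ay":0,"az":0},{"jaw":-1,"tx":-0.2,"ty":5.9,"tz":0,"ax":0,"ay":0,"az":0},{"jaw":-1,"tx":-0.2,"ty":7.1,"tz":0,"ax":0,"ay":0,"az":0},{"jaw":-1,"tx":-0.3,"ty":8.3,"tz":0,"ax":0,"ay":0,"az":0},{"jaw":-1,"tx":-0.3,"ty":9.5,"tz":0,"ax":0,"ay":0,"az":0},{"jaw":-1,"tx":-0.3,"ty":10.7,"tz":0,"ax":0,"ay":0,"az":0},{"jaw":-1,"tx":-0.4,"ty":11.9,"tz":0,"ax":0,"ay":0,"az":0}]'
```

```text
clock: 24.62
position: [0.5533, 0.0175, 0.0341]
ee_rot: [0.001, 0.695, 0.719, 0.0]
contact_force: [-0.2, -2.7, 1.5]
width: -0.0
gripper_force: 1.2
clock: 25.88
position: [0.5485, 0.1372, 0.0334]
ee_rot: [-0.0, 0.695, 0.719, -0.0]
contact_force: [-0.3, -2.2, -0.4]
width: 0.0001
gripper_force: 1.3
```

```bash
python3 -m pendant '[{"jaw":-1,"tx":0,"ty":1.2,"tz":0,"ax":0,"ay":0,"az":0},{"jaw":-1,"tx":-0.1,"ty":2.4,"tz":0,"ax":0,"ay":0,"az":0},{"jaw":-1,"tx":-0.1,"ty":3.6,"tz":0,"ax":0,"ay":0,"az":0},{"jaw":-1,"tx":-0.1,"ty":4.6,"tz":0,"ax":0,"ay":0,"az":0},{"jaw":-1,"tx":-0.2,"ty":5.4,"tz":0,"ax":0,"ay":0,"az":0},{"jaw":-1,"tx":-0.2,"ty":6.0,"tz":0,"ax":0,"ay":0,"az":0},{"jaw":-1,"tx":-0.2,"ty":6.4,"tz":0,"ax":0,"ay":0,"az":0},{"jaw":-1,"tx":-0.2,"ty":6.8,"tz":0,"ax":0,"ay":0,"az":0},{"jaw":-1,"tx":-0.2,"ty":7.1,"tz":0,"ax":0,"ay":0,"az":0},{"jaw":-1,"tx":-0.2,"ty":7.4,"tz":0,"ax":0,"ay":0,"az":0}]'
python3 -m pendant '[{"jaw":-1,"tx":0,"ty":0.2,"tz":0,"ax":0,"ay":0,"az":0},{"jaw":-1,"tx":0,"ty":0.4,"tz":0,"ax":0,"ay":0,"az":0},{"jaw":-1,"tx":0,"ty":0.4,"tz":0,"ax":0,"ay":0,"az":0}]'
```

```text
clock: 27.12
position: [0.5466, 0.2104, 0.0336]
ee_rot: [-0.0, 0.695, 0.719, -0.0]
contact_force: [-2.3, -2.0, -0.6]
width: -0.0002
gripper_force: 1.1
clock: 27.5
position: [0.5472, 0.2148, 0.0337]
ee_rot: [0.0, 0.695, 0.719, 0.001]
contact_force: [-0.3, -1.0, -0.7]
width: 0.0001
gripper_force: 0.5
```

Not at the stop yet, so I'll creep on and watch the force.

```bash
python3 -m pendant '[{"jaw":-1,"tx":0,"ty":0.2,"tz":0,"ax":0,"ay":0,"az":0},{"jaw":-1,"tx":0,"ty":0.4,"tz":0,"ax":0,"ay":0,"az":0},{"jaw":-1,"tx":0,"ty":0.4,"tz":0,"ax":0,"ay":0,"az":0}]'
python3 -m pendant '[{"jaw":-1,"tx":0,"ty":0.2,"tz":0,"ax":0,"ay":0,"az":0},{"jaw":-1,"tx":0,"ty":0.3,"tz":0,"ax":0,"ay":0,"az":0},{"jaw":-1,"tx":0,"ty":0.3,"tz":0,"ax":0,"ay":0,"az":0}]'
```

```text
clock: 27.88
position: [0.5471, 0.2188, 0.0337]
ee_rot: [0.0, 0.695, 0.719, 0.0]
contact_force: [-0.0, -0.6, -0.0]
width: -0.0002
gripper_force: 0.5
clock: 28.25
position: [0.5471, 0.2204, 0.0337]
ee_rot: [0.001, 0.695, 0.719, -0.0]
contact_force: [-0.1, -5.5, 1.9]
width: 0.0
gripper_force: 2.7
```

```bash
python3 -m pendant '[{"jaw":-1,"tx":0,"ty":0.15,"tz":0,"ax":0,"ay":0,"az":0},{"jaw":-1,"tx":0,"ty":0.3,"tz":0,"ax":0,"ay":0,"az":0},{"jaw":-1,"tx":0,"ty":0.3,"tz":0,"ax":0,"ay":0,"az":0}]'
```

```text
clock: 28.62
position: [0.5471, 0.2204, 0.0338]
ee_rot: [0.003, 0.694, 0.72, -0.003]
contact_force: [0.9, -14.6, 4.3]
width: 0.0001
gripper_force: 6.9
```

It has reached the stop: the position no longer changes while the force rises. I'm backing off slowly and checking.

```bash
python3 -m pendant '[{"jaw":-1,"tx":0,"ty":-0.4,"tz":0,"ax":0,"ay":0,"az":0},{"jaw":-1,"tx":0,"ty":-2,"tz":0,"ax":0,"ay":0,"az":0},{"jaw":-1,"tx":0,"ty":-6,"tz":0,"ax":0,"ay":0,"az":0},{"jaw":-1,"tx":0,"ty":-10,"tz":4,"ax":0,"ay":0,"az":0},{"jaw":-1,"tx":-4,"ty":-13,"tz":10,"ax":0,"ay":0,"az":0},{"jaw":-1,"tx":-10,"ty":-13,"tz":12,"ax":0,"ay":0,"az":0},{"jaw":-1,"tx":-14,"ty":-13,"tz":12,"ax":0,"ay":0,"az":0},{"jaw":-1,"tx":-14,"ty":-13,"tz":12,"ax":0,"ay":0,"az":0}]'
python3 - <<'E'
from h import *
a=grab('side');b=grab('scene')
x=cv2.resize(a['pixels'][110:215,205:310],(400,400),interpolation=cv2.INTER_CUBIC);y=cv2.resize(b['pixels'][90:200,270:380],(400,400),interpolation=cv2.INTER_CUBIC)
cv2.imwrite('pics/f8.png',np.hstack([x,y]))
for n,im in(('side',a),('scene',b)):
    P=pts(im)
    m=(P[...,2]>.05)&(P[...,2]<.063)&(P[...,1]>.15)&(P[...,1]<.26)&(P[...,0]>.45)&(P[...,0]<.7);Q=P[m];print(n,'front',cv2.minAreaRect((Q[:,:2]*1000).astype(np.float32)))
E
```

```text
clock: 29.62
position: [0.4025, 0.0943, 0.1539]
ee_rot: [-0.001, 0.695, 0.719, -0.0]
contact_force: [0.1, -0.5, 0.1]
width: -0.0001
gripper_force: 0.0
side front ((559.60205078125, 237.40576171875), (165.62973022460938, 25.97447967529297), 0.10188400000333786)
scene front ((567.5064086914062, 235.11007690429688), (161.49789428710938, 21.63751983642578), 1.230417013168335)
```

View pics/f8.png

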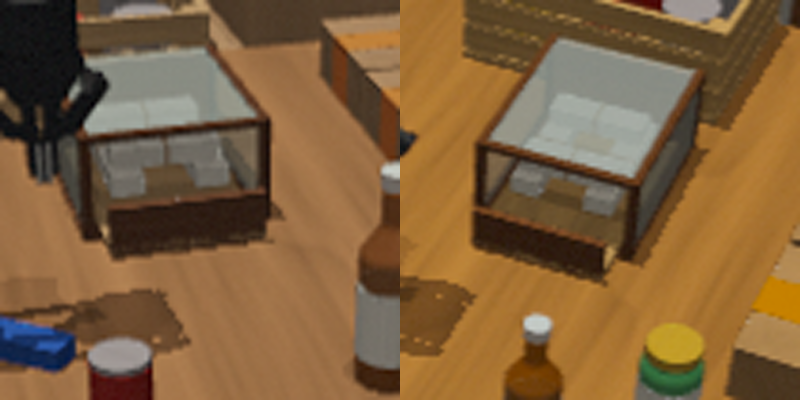

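Both views show the tray shut. The stack inside is intact: the longs at (125,178) and (210,170), with the shorts square on top. Handing in.

```bash
python3 -c "
from rig import manip
print(manip.sign_off())"
```

```text
the job is handed in; nothing more can be done
None
```

I drew the tray out, stacked the four cartons crosswise on it, pushed it gently shut against its stop with the stack square, and handed the job in at about 30 s; `sign_off` returned no verdict.

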